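Reset the tripped breaker under the battery charger's splash flap

TASK

The orange battery charger has tripped a breaker under its clear splash flap. Feel along the flat dark strip in front of the flap for the flush push catch and press it so that the flap springs fully open, then push the one breaker button that stands out fully home, and leave the flap open. Use fingertips only, pick nothing up, and leave the other things on the charger and the bench where they are.

Things in the scene. Friction and masses are not known exactly. Their poses are not given: they have to be found in the camera images.
- charger: Battery charger: orange steel case with a flat dark top, 300 (its x) x 410 (its y) x 200 mm high. Fixed to the bench, but shifted and turned up to 15 degrees from run to run. Origin: centre of its underside; z up; its front (-x) faces the robot. The top deck is level at z = 200 mm. The catch strip lies in front, then the flap, then a rear deck.
- strip_mid (a point): Centre of the visible catch strip, on its surface (charger x = -100, y = 0, z = 198.5 mm); axes as the charger's. The strip is a level, dark, rigid trim strip let into the deck, 60 mm wide in x and visible from y = -90 to +90 mm. Only the catch pad in it gives.
- catch (a joint): Catch: a level pad 40 (charger x) x 60 mm (y) in the strip, same dark plastic, sunk 1.5 mm, 2 mm seam. Centre at charger x = -100 mm and y anywhere from -55 to +55 mm: not given, must be felt or seen. Value: depth pressed, 0 to 0.006 m; 2 N starts it, 4 N takes it down, springs back, frees the flap at about 3 mm. A fingertip partly beside the pad meets the rigid strip.
- flap (a joint): Clear plastic flap, 118 x 216 x 4 mm, shut flush with the deck over charger x = -60 to +58, y = -108 to +108 mm; rear hinge at x = +60 mm. Value: 0 shut and latched, 2.0 rad open. Once freed a spring opens it in about 1.2 s (about 1 N at its edge: a hand in the way holds it back) and it stays open, leaning back, up to z = 310 mm. Only the catch frees it.
- flap_pocket (a point): Centre of the floor of the pocket under the flap (charger x = 0, y = 0, z = 165 mm); axes as the charger's. The pocket spans x = -61 to +60 mm and y = -110 to +110 mm, is 35 mm deep, and holds three breakers in a row at x = -15 mm, at y = -60, 0 and +60 mm. Nothing else stands in it.
- reset_a (a joint): Button of breaker a, always the tripped one; which of the three places it has changes. Value: how far it is pushed in, 0 to 0.0005 = tripped (stands 7 mm further out), 0.007 m = home. Black cap 18 mm in diameter on a white shank, in a black collar 25 mm in diameter whose top is at charger z = 181 mm. It goes down under about 3 N and stays where it is left.
- reset_b (a joint): Button of breaker b, the same kind, already home at 0.007 m.
- reset_c (a joint): Button of breaker c, the same kind, already home at 0.007 m.
- cap_a (a point): Centre of the top of breaker a's cap: tripped at charger z = 194 mm, home at 187 mm.
- cap_b (a point): Centre of the top of breaker b's cap, at charger z = 187 mm.
- cap_c (a point): Centre of the top of breaker c's cap, at charger z = 187 mm.
- plug_1: Loose grey vent plug, 32 mm in diameter, 24 mm high, standing on the left (+y) part of the charger's deck. Origin: centre of its underside.
- plug_2: The same kind of vent plug, standing on the right (-y) part of the charger's deck.
- small_spanner: Small steel spanner, 130 mm long, lying across the charger's rear deck behind the flap hinge. Origin: under its middle.
- spanner: Steel spanner, 190 mm long, lying on the bench to the right of the charger. Origin: under its middle.
- brush: Brush, 200 mm long, lying on the bench to the left. Origin: under its middle.
- water_bottle: White bottle of water, 80 mm in diameter, 220 mm high, standing on the bench to the left of the charger. Origin: centre of its underside.
- funnel: White funnel standing upside down on the bench to the left, 110 mm in diameter, 115 mm high. Origin: centre of its underside.
- meter: Black test meter, 150 x 75 x 42 mm, lying on the bench to the right. Origin: centre of its underside.

How it is judged:
On the way, in this order (a step that is already met when the one before it is completed fails the run):
1. the catch has been pressed and the flap has sprung open (1.8 rad or more) (value of joint flap above 1.8 rad), for 0.2 s.
2. the tripped breaker's button is pushed home (5.5 mm or more of 7) (value of joint reset_a above 0.0055 m), for 0.1 s.
At the end, for the whole second after the job is handed in: The flap stands open (1.8 rad or more), the catch pad has sprung back (within 1.5 mm), and all three breaker buttons are home (5.5 mm or more of 7) (value of joint flap above 1.8 rad and value of joint catch below 0.0015 m and value of joint each of reset_a, reset_b, reset_c above 0.0055 m); the robot touches nothing.
It fails at once if a bystander was shifted or lifted by more than 30 mm (distance of any of plug_1, plug_2, small_spanner, spanner, brush, water_bottle, funnel, meter from where it was at the start of the episode above 0.03 m).
It also fails if it takes over 51 s, if anything falls off the work surface, if the arm or the gripper's body presses on something with over 40 N, if the wrist force passes 120 N, or if a joint passes its speed limit or range.

ROBOT

A 7-joint arm with a two-finger parallel gripper is mounted at the origin on the work surface. World frame = base frame: x ahead of the robot, y to its left, z up, the work surface at z = 0. Lengths are in m, angles in rad, forces in N, time in s.
With the tool pointing down it reaches from about 0.35 to 0.9 m from the base axis. Payload 19.9 kg.
Tool frame: the origin (TCP) lies between the finger pads; the fingertips stand 19 mm ahead of it and the grasp point (between the pads) is the TCP; z points along the fingers, y is the direction in which the jaws open and shut (so a half turn about z gives the same grasp; the last joint's range is limited). The gripper opens to 94 mm and grips with 3 to 60 N. Pads are 16 mm wide; open, the fingers measure 119 mm over their backs; the gripper's body (75 mm by 177 mm) begins 78 mm behind the grasp point.
Start: joints at [1.212, 0.417, -0.01, 1.614, 0.005, 1.111, -0.053], TCP at [0.195, -0.594, 0.224] pointing down, gripper open.
Joint ranges: [-2.81, 2.81], [-0.39, 2.02], [-1.27, 1.25], [0.06, 2.57], [-1.19, 4.33], [0.19, 2], [-2.82, 2.82]. Speed limits (rad/s): [1.89, 1.89, 2.39, 2.39, 3.01, 3.01, 3.01].

INTERFACE

Orientations are given as a 3x3 rotation matrix whose columns are the frame's x, y, z axes.
In Python, from rig import robot gives the robot as it stands. Calls block until the motion is done:
- robot.move_ptp(position, orientation): joint-space move of the TCP to a pose.
- robot.move_linear(position, velocity=0.15, frame=None, threshold=None): straight line of the TCP; frame=None keeps the orientation; velocity is the mean speed in m/s. With threshold (N) it stops when the force on the tool has changed by that much, and returns True; else False.
- robot.goto_joints(angles): joint-space move.
- robot.gripper_to(opening): finger opening in m; the grip force is fixed at half the most; returns when the fingers have stopped.
- robot.pause(seconds).
- robot.ik(position, orientation): joint angles nearest the present ones, or None.
- robot.get_state(): the state.
- robot.grab_frame(name): name is "scene" or "top"; returns the picture (384x512x3 uint8, red, green, blue); there is no depth.
- robot.camera_info(name): a dict with "fx", "fy", "cx", "cy" (pixels), "rvec" (rotation vector, rad) and "tvec" (3), from world to camera coordinates, as OpenCV has them. Camera axes: x right, y down, z forward; pixel columns grow to the right and rows downward; lengths in m; the calibration is good to about 2 mm. A picture is of the moment at which its call begins. camera_info takes no time and is no camera call.
A pose or a line that the arm cannot do raises robot.PlanningError and nothing moves.
- robot.sign_off(): hands the job in, once; it reports no verdict.
The state is a dict: "time": time; "qpos": joint angles; "joint_vel": joint speeds; "effort": joint torques, N m; "ee_pos": TCP position; "tool_rot": TCP orientation; "force": force on the tool from outside, world axes, zero at the start; "moment": the same for the moment, N m; "opening": finger opening in m.
Only numpy, scipy, OpenCV 4.12 (cv2) and the standard library are available. Lean on these libraries where they do the work, as an engineer would, in place of code of your own. Each camera call takes 0.05 s, during which the arm holds its last target. There are 200 camera calls.

## Working session

There is one attempt and no reset: what is moved stays moved. The work goes in short steps, each a Python script; the robot and the scene stay as the last script left them, time stands still between calls to the robot, and variables do not carry over. Pictures are saved under pics/ and viewed, about 8 in all and at most 12, crops included, and the job is handed in when it is done.

```bash
mkdir -p pics; ls
cat > h.py <<'E'
import numpy as np, cv2
from rig import robot
def proj(n,P):
    c=robot.camera_info(n);K=np.array([[c['fx'],0,c['cx']],[0,c['fy'],c['cy']],[0,0,1.]])
    return cv2.projectPoints(np.float64(P).reshape(-1,3),np.float64(c['rvec']),np.float64(c['tvec']),K,None)[0][:,0]
def ray(n,uv,z):
    c=robot.camera_info(n);R=cv2.Rodrigues(np.float64(c['rvec']))[0];t=np.float64(c['tvec']).ravel()
    d=R.T@np.array([(uv[0]-c['cx'])/c['fx'],(uv[1]-c['cy'])/c['fy'],1]);o=-R.T@t
    return o+d*(z-o[2])/d[2]
def save(n,f,crop=None,k=1):
    im=robot.grab_frame(n)[:,:,::-1]
    if crop: u0,v0,u1,v1=crop; im=im[v0:v1,u0:u1]
    cv2.imwrite('pics/'+f,cv2.resize(im,None,fx=k,fy=k,interpolation=cv2.INTER_CUBIC))
E
python3 - <<'E'
from h import *
a=robot.grab_frame('top');b=robot.grab_frame('scene')
cv2.imwrite('pics/top0.png',a[:,:,::-1]);cv2.imwrite('pics/sc0.png',b[:,:,::-1])
for n in('top','scene'):
    c=robot.camera_info(n);R=cv2.Rodrigues(np.float64(c['rvec']))[0];print(n,c,-R.T@np.float64(c['tvec']).ravel())
print(robot.get_state())
E
```

```text
pics
top {'fx': 456.2759300805897, 'fy': 456.2759300805897, 'cx': 247.72523269640865, 'cy': 186.2101019888392, 'rvec': array([ 2.16214098, -2.14692336,  0.12302902]), 'tvec': array([-0.00205107,  0.56021849,  1.80485392])} [ 0.33611436 -0.01379542  1.85961917]
scene {'fx': 421.91447109314146, 'fy': 421.91447109314146, 'cx': 254.4250419403054, 'cy': 190.6677932153956, 'rvec': array([ 1.48217379,  2.11606966, -0.86723813]), 'tvec': array([ 0.17040963, -0.28077503,  1.80185088])} [1.41318627 0.36366535 1.10688426]
{'time': 0.1, 'qpos': array([ 1.21249851,  0.41790738, -0.01030374,  1.61409861,  0.00472098,
        1.11072645, -0.05301407]), 'joint_vel': array([ 6.87336723e-04, -1.40893119e-03,  1.13761780e-03, -1.49599375e-03,
        6.01983011e-05,  2.59326806e-04,  7.99705291e-04]), 'effort': array([ 2.56691223e-03, -8.52585554e+01,  6.40766602e-01, -4.26694751e+01,
       -4.87649068e-02,  1.62820739e-02, -1.36791058e-05]), 'ee_pos': array([ 0.19458879, -0.59359816,  0.22389861]), 'tool_rot': array([[ 9.50236623e-01,  3.11528749e-01, -4.46222440e-04],
       [ 3.11529051e-01, -9.50236077e-01,  1.02366899e-03],
       [-1.05114340e-04, -1.11173902e-03, -9.99999376e-01]]), 'force': array([-1.24893146,  0.62371881, -0.46995529]), 'moment': array([-0.06757763, -0.04577129, -0.01503043]), 'opening': 0.09379048298805424}
```

View pics/top0.png

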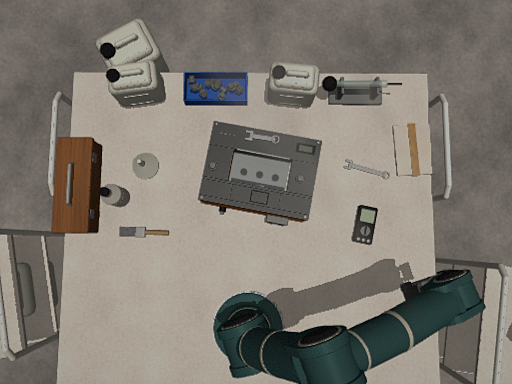

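View pics/sc0.png

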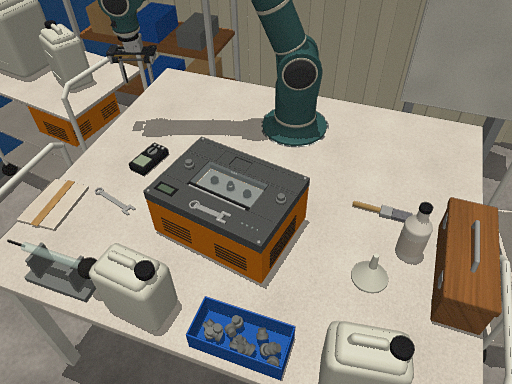

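The top view shows the charger at about u 198–322, v 120–222, with the catch seam visible near (259,197). The scene view shows it from behind. Next I'll enlarge crops of both.

Run:
```python
import cv2
a=cv2.imread('pics/top0.png')[112:230,190:330];b=cv2.imread('pics/sc0.png')[132:240,140:315]
cv2.imwrite('pics/topc.png',cv2.resize(cv2.convertScaleAbs(a,alpha=1.5),None,fx=5,fy=5,interpolation=cv2.INTER_CUBIC))
cv2.imwrite('pics/scc.png',cv2.resize(cv2.convertScaleAbs(b,alpha=1.5),None,fx=4.5,fy=4.5,interpolation=cv2.INTER_CUBIC))
```

```text
(no output)
```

View pics/topc.png

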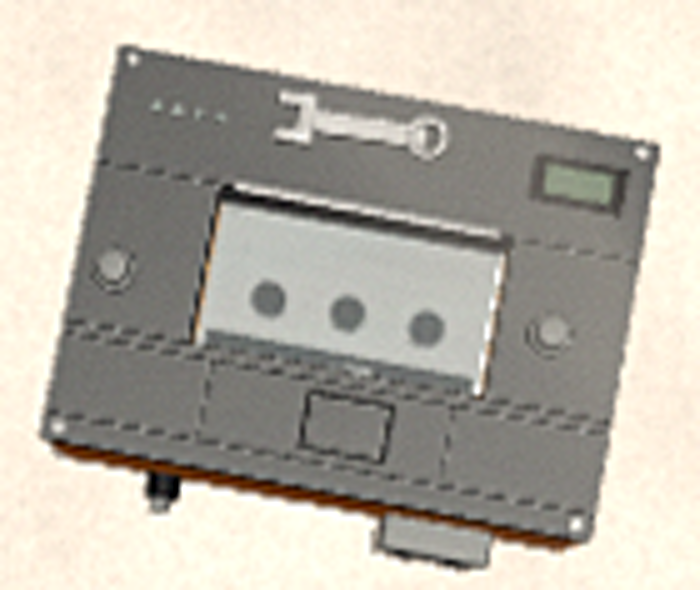

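View pics/scc.png

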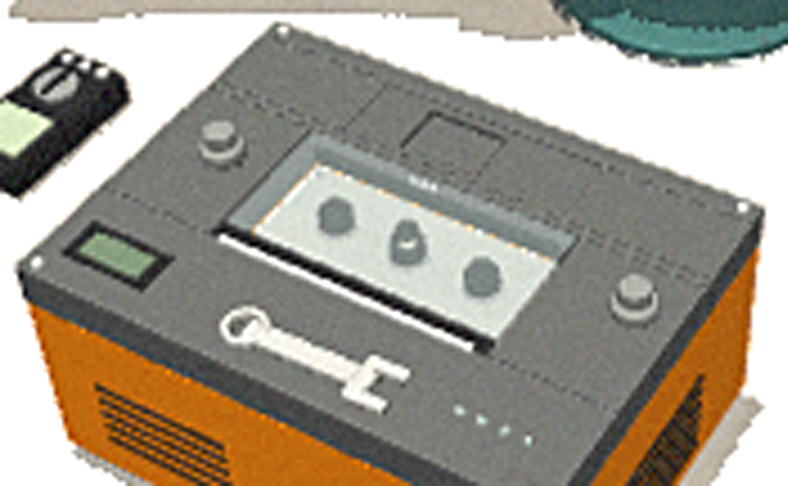

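The top crop shows deck corners at (122,45), (660,148), (590,545) and (43,438), with the pad seam centred at (347,425). In the scene crop, only the middle breaker shows a white shank, at (405,243). I'll fit the charger pose and check the catch and breakers against it.

```bash
cat >> h.py <<'E'
def tc(u,v): return np.array([190+(u+.5)/5-.5,112+(v+.5)/5-.5])
def sc(u,v): return np.array([140+(u+.5)/4.5-.5,132+(v+.5)/4.5-.5])
E
python3 - <<'E'
from h import *
W=np.array([ray('top',tc(*p),.2)[:2] for p in [(122,45),(660,148),(590,545),(43,438)]])
S=np.array([ray('scene',sc(*p),.2)[:2] for p in [(765,212),(275,22),(18,268)]]) # FL, FR, RR
L=np.array([[.15,.205],[.15,-.205],[-.15,-.205],[-.15,.205]])
def fit(L,W):
    cl,cw=L.mean(0),W.mean(0);l,w=L-cl,W-cw
    a=np.arctan2((l[:,0]*w[:,1]-l[:,1]*w[:,0]).sum(),(l*w).sum());R=np.array([[np.cos(a),-np.sin(a)],[np.sin(a),np.cos(a)]])
    return a,cw-R@cl,R
a,t,R=fit(L,W);print('top',np.degrees(a),t,((R@L.T).T+t-W)*1e3, np.linalg.norm(W-np.roll(W,1,0),axis=1))
Ls=L[[3,2,1]];a2,t2,R2=fit(Ls,S);print('scene',np.degrees(a2),t2,((R2@Ls.T).T+t2-S)*1e3)
am=(a+a2)/2
loc=lambda w:R.T@(w[:2]-t)*1e3
loc2=lambda w:R2.T@(w[:2]-t2)*1e3
for p in [(347,425),(305,390),(396,405),(386,462),(300,448)]:print('pad',loc(ray('top',tc(*p),.197)))
for p in [(433,112),(505,142),(482,183),(405,150)]:print('pad s',loc2(ray('scene',sc(*p),.1985)))
for p in [(268,299),(348,313),(427,327)]:print('br',loc(ray('top',tc(*p),.187)))
for p in [(112,265),(552,333)]:print('plug',loc(ray('top',tc(*p),.224)))
for p in [(336,215),(405,232),(482,276)]:print('br s',loc2(ray('scene',sc(*p),.187)),loc2(ray('scene',sc(*p),.194)))
E
```

```text
top -10.5813238307228 [ 0.60048446 -0.0450646 ] [[-0.2085034   0.67448875]
 [ 0.60252463 -2.15990631]
 [-0.22895762 -1.37028137]
 [-0.16506361  2.85569894]] [0.29964989 0.40736486 0.29903831 0.40583478]
scene -10.547648745820478 [ 0.60575903 -0.04134041] [[-1.56144072  1.03355089]
 [-0.67270115  1.77942416]
 [ 2.23414187 -2.81297505]]
pad [-97.35410411 -14.10612497]
pad [-77.88009384  20.98762486]
pad [-76.06193312 -46.58024917]
pad [-118.60640436  -47.17978141]
pad [-120.4907254    16.45343828]
pad s [-123.51444308  -47.88322323]
pad s [-121.96459575   13.72313095]
pad s [-78.02567495  21.66571505]
pad s [-79.64296752 -43.2411501 ]
br [-15.27011771  61.09035064]
br [-14.31249904   0.86970278]
br [-13.49738429 -58.50085221]
plug [-17.80486822 175.5158774 ]
plug [  -6.21724694 -147.13111167]
br s [-10.47197877 -55.76483021] [ -4.91603    -51.18587886]
br s [-20.43471386  -5.21989941] [-14.80295214  -1.02557744]
br s [-11.39405757  62.33389679] [-5.8310921  66.01415781]
```

Top and scene fits agree to about 5 mm: yaw −10.6°, origin about (0.603, −0.043). The breaker positions and the pad's roughly 40×60 mm size match the spec. The pad centre is at y ≈ −14 mm and the middle breaker is the tripped one. I'll press the catch with closed fingers.

```bash
cat >> h.py <<'E'
A=np.radians(-10.57);T=np.array([.6028,-.0434])
def w(x,y,tip): 
    c,s=np.cos(A),np.sin(A);return np.array([T[0]+c*x-s*y,T[1]+s*x+c*y,tip+.019])
O=np.array([[np.cos(A),np.sin(A),0],[np.sin(A),-np.cos(A),0],[0,0,-1.]])
def st(m):
    s=robot.get_state();print(m,round(s['time'],2),'tip',round(s['ee_pos'][2]-.019,4),'xy',s['ee_pos'][:2].round(4),'F',s['force'].round(1),round(s['opening'],4))
E
python3 - <<'E'
from h import *
p=robot.get_state()['ee_pos']
robot.move_linear([p[0],p[1],.36],velocity=.25)
robot.gripper_to(0)
robot.move_ptp(w(-.1,-.014,.26),O);st('above')
robot.move_linear(w(-.1,-.014,.21),velocity=.1);st('near')
print(robot.move_linear(w(-.1,-.014,.193),velocity=.02,threshold=3));st('touch')
print(robot.move_linear(w(-.1,-.014,.191),velocity=.01,threshold=15));st('press')
robot.move_linear(w(-.1,-.014,.26),velocity=.1)
robot.pause(1.0);st('up')
save('scene','sc1.png',(140,90,315,240),4);save('top','top1.png',(190,112,330,230),5)
E
```

```text
above 4.49 tip 0.26 xy [ 0.502  -0.0395] F [-0.1  0.  -0.6] 0.0006
near 5.14 tip 0.2104 xy [ 0.5022 -0.0388] F [ 1.5 -0.2 -0.6] 0.0005
True
touch 6.08 tip 0.1928 xy [ 0.5019 -0.0389] F [ 0.5 -0.9  3.3] 0.0005
False
press 6.39 tip 0.1912 xy [ 0.502  -0.0388] F [-3.3 -1.  10.2] 0.0009
up 8.23 tip 0.26 xy [ 0.5019 -0.0388] F [-0.7 -0.3  0.8] 0.0006
```

View pics/sc1.png

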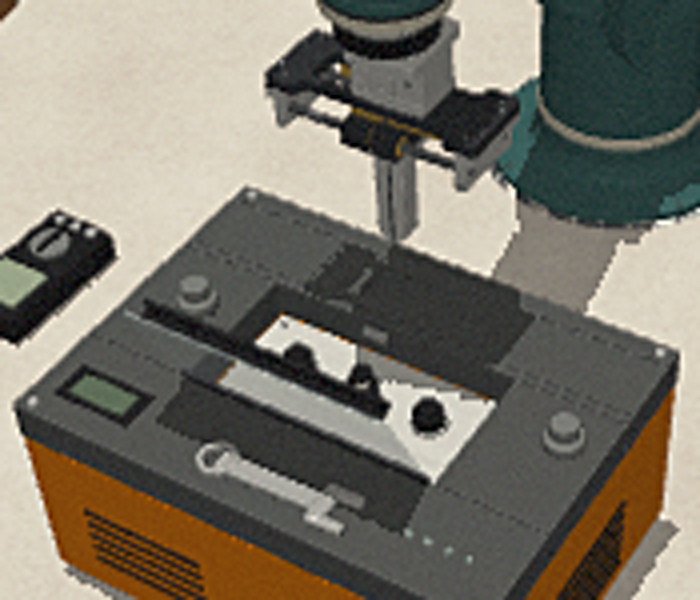

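The flap now stands up: its dark top edge runs from (140,308) to (385,410) in the crop. The middle cap at (362,375) shows above the others. I'll compare that edge with the predicted 2.0 rad position before pressing.

Run:
```python
from h import *
for th in (1.5,1.7,1.8,2.0):
    P=[]
    for y in(-.108,.108):
        q=w(.06-.118*np.cos(th),y,.2+.118*np.sin(th));q[2]-=.019;P.append(q)
    print(th,((proj('scene',P)-[140,90])*4).round(0).tolist())
```

```text
1.5 [[171.0, 251.0], [428.0, 357.0]]
1.7 [[150.0, 271.0], [410.0, 380.0]]
1.8 [[140.0, 283.0], [400.0, 393.0]]
2.0 [[122.0, 309.0], [382.0, 422.0]]
```

View pics/top1.png

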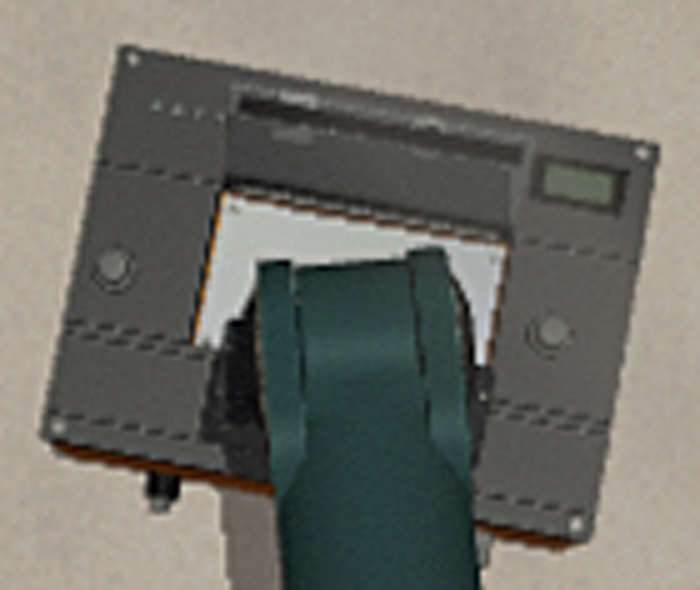

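The flap is fully open: its edge matches the 2.0 rad prediction within a few pixels. Next I'll press the middle button.

Run:
```python
from h import *
robot.move_linear(w(-.017,0,.26),velocity=.1);st('above')
print(robot.move_linear(w(-.017,0,.205),velocity=.08,threshold=6));st('near')
print(robot.move_linear(w(-.017,0,.187),velocity=.015,threshold=12));st('a')
print(robot.move_linear(w(-.017,0,.1855),velocity=.01,threshold=20));st('home')
robot.pause(.2);st('held')
robot.move_linear(w(-.017,0,.25),velocity=.1)
robot.move_linear(w(-.12,0,.30),velocity=.15)
robot.move_ptp(w(-.25,-.15,.36),O);st('clear')
save('scene','sc2.png',(140,90,315,240),4);save('top','top2.png',(190,112,330,230),5)
```

```text
above 9.32 tip 0.26 xy [ 0.5857 -0.0402] F [-1.5  0.3  0.7] 0.0004
False
near 10.17 tip 0.2054 xy [ 0.5863 -0.0402] F [-0.5  0.2 -0.8] 0.0006
False
a 11.52 tip 0.1872 xy [ 0.5861 -0.0403] F [-1.7 -0.7  6.7] 0.0005
True
home 11.73 tip 0.187 xy [ 0.5862 -0.0403] F [-4.8 -0.9 12.9] 0.0008
held 11.93 tip 0.187 xy [ 0.5862 -0.0403] F [-5.6 -0.6 13.1] 0.0003
clear 14.47 tip 0.3596 xy [ 0.3303 -0.1447] F [-0.7  0.2 -0.3] 0.0006
```

View pics/sc2.png

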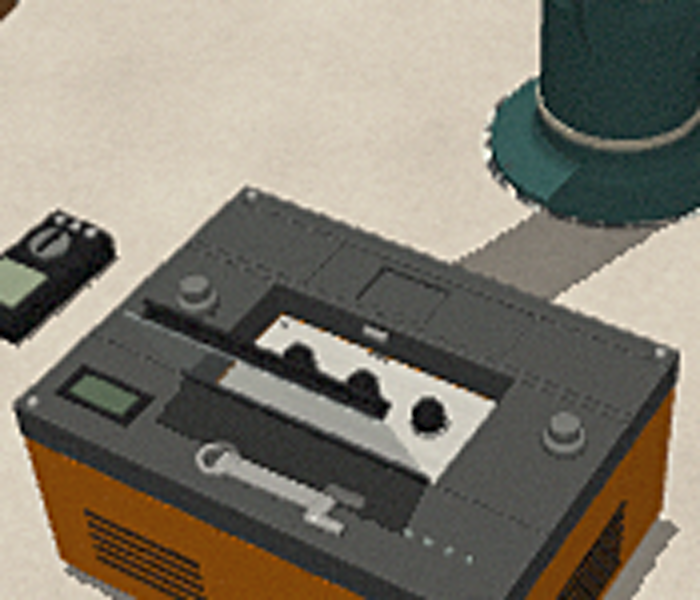

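View pics/top2.png

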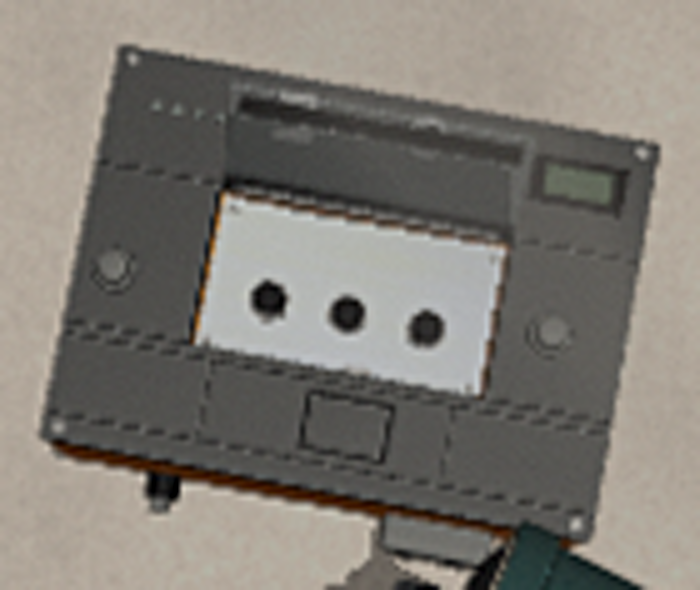

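In the scene crop, the middle cap, at (362,382), has sunk to the height of its neighbours. The flap edge still runs (140,308)–(385,410), and plugs and spanner are where they were. In the top crop the catch frame (347,425) looks as it did at the start, and the arm is clear. The button also stopped hard at z = 187 mm, which is home.

```bash
python3 -c "
from h import *
st('end');robot.sign_off()"
```

```text
end 14.57 tip 0.3594 xy [ 0.3304 -0.1443] F [0.3 0.2 0.2] 0.0004
the job is handed in; nothing more can be done
```

I opened the flap and pushed the tripped breaker home, then handed the job in at 14.6 s. The sign-off gave no verdict.

- **Catch:** I found the pad by its seam at charger y ≈ −14 mm. Pressing it with closed fingertips to about 191 mm (10 N) made the flap spring up. Its edge in the picture matched the 2.0 rad prediction within about 20 crop pixels (5 camera pixels).
- **Breaker:** The tripped button was the middle one. It went down to z = 187.0 mm and stopped there hard at 13 N, which is its home height.
- **Last pictures:** The flap is open, all three caps are level, and the plugs and small spanner have not moved. The catch pad looks sprung back, but that is by eye only. I did not look again at the bench items, apart from the meter at the edge of the crop, but the arm went nowhere near them.
- **Robot:** It ended clear of everything, with about 0.4 N on the tool.
- **Disagreement:** The two camera fits of the charger's position differed by about 5 mm. I used their average, and the press heights agreed with it.

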